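# Set the lean for the ring-toss peg with the dial level

### The arm

A 6-joint arm with a two-finger parallel gripper is mounted at the origin on the work surface. World frame = base frame: x ahead of the robot, y to its left, z up, the work surface at z = 0. Lengths are in mm, angles in rad, forces in N, time in s.
With the tool pointing down it reaches from about 350 to 875 mm from the base axis. Payload 4.2 kg.
Tool frame: the origin (TCP) lies at the very end of the fingers, on their centre line; the grasp point (between the pads) lies 19 mm behind it; z points along the fingers, y is the line along which they close (so a half turn about z gives the same grasp; the last joint's range is limited). The gripper opens to 85 mm and grips with 20 to 120 N. Pads are 22 mm wide; open, the fingers measure 114 mm over their backs; the gripper's body (76 mm by 85 mm) begins 54 mm behind the grasp point. The pads swing forward as they close: fully open they stand 13 mm farther back than shut.
Start: joints at [-0.963, 0.385, 0.008, 0, -1.194, -0.259], TCP at [213.621, -587.337, 231.312] pointing down, gripper open.
Joint ranges: [-3.14, 3.14], [-1.21, 2.06], [-1.07, 1.41], [-3.16, 2.05], [-2.99, -0.16], [-3.1, 3.1]. Speed limits (rad/s): [2.79, 2.79, 3.14, 3.14, 3.14, 3.14].

### API

Orientations are given as a unit quaternion [x, y, z, w].
In Python, from bench import read_state, get_image, camera_model, job_done gives the robot as it stands.
- The arm moves only by the shell command python3 -m handwheel 'ROWS'. ROWS is JSON, a list of rows, each a list of 7 numbers: the shift along the tool's x, y, z in m, then the turn, a rotation vector about the tool's x, y, z in rad, then the gripper's target within -1 to 1 (fully open at 1, half-way at 0, shut at -1). In form: [[dx, dy, dz, wx, wy, wz, jaw], ...]. A call has 1 to 10 rows; each row is the pose to reach, as a shift and turn from the pose commanded when the call began, along the tool's axes at that moment; what a row does not reach only later rows make up. A row lasts 1/8 s, in which the tool goes at most 62.5 mm and 10.7 degrees, less where a joint would pass 70% of its speed; a pose out of reach is approached as far as the arm can. A call with a gripper value outside its range is refused whole. The fingers move at their own pace and stop on an object; the grip force is fixed at half the most. Time passes only in rows, so rows that repeat a pose let the fingers close. It gives the time, the measured TCP pose, the force, the opening and the grip force at its end, in the units of the state.
- read_state(): the state, without advancing time (a new reading comes with each control period).
- get_image(name): name is "scene" or "top" or "wrist"; returns (picture, depth): 384x512x3 uint8, blue, green, red; 384x512 float32, mm along the optical axis (not along the pixel's ray), 0 where there is no reading.
- camera_model(name): a dict with "K" (3x3 intrinsics, pixels), "dist" ([k1, k2, p1, p2, k3] as OpenCV has them; the pictures are not rectified), "rvec" (rotation vector, rad) and "tvec" (3), from world to camera coordinates, as OpenCV has them; the wrist camera has in their place "hand_eye" (4x4, takes a point from camera to tool coordinates, whose origin is the TCP and whose axes are the flange's). Camera axes: x right, y down, z forward; pixel columns grow to the right and rows downward; lengths in mm; the calibration is good to about 2 mm. A picture is of the moment at which its call begins: read the wrist's pose just before it. camera_model takes no time and is no camera call.
- job_done(): hands the job in; it is judged then, once.
The state is a dict: "clock": time; "joints": joint angles; "joint_vel": joint speeds; "joint_efforts": joint torques, N m; "position": TCP position; "ee_rot": TCP orientation; "contact_force": force on the tool from outside, world axes, zero at the start; "wrist_torque": the same for the moment, N m; "gripper_width": finger opening in mm; "grasp_force": force on a finger pad.
Only numpy, scipy, OpenCV 4.12 (cv2) and the standard library are available. Lean on these libraries where they do the work, as an engineer would, in place of code of your own. Each camera call takes 0.05 s, during which the arm holds its last target. There are 200 camera calls.

### The job

I am about to glue the ring-toss peg into its base, the joist offcut, and need the lean to copy. Draw the long dial level out of the wooden tidy, stand it upright with its round foot in the middle of the dip on the rough half of the offcut, in line with the offcut's length, then rock it over until the swinging pointer settles on the dial's index tab. Finish while holding it there, still, with its foot resting on the wood, and do not shove the offcut or disturb the jar, whistle, wristband and peg.

Things in the scene. Friction and masses are not known exactly. Their poses are not given: they have to be found in the camera images.
- level_grip (a point): Dial level (loose, 0.23 kg): upright aluminium bar 250 mm long, 40 wide (its x), 18 thick (its y), half-round ends, with an 18 mm thick dial 86 mm across, centred 130 mm above the foot end. This point, 215 mm above the foot end and 35 below the top, is the place to grip, across the 18 mm; the bar is plain for 40 mm below it. Axes: z from foot to top, y the dial's axis, x in the dial's plane.
- level_foot (a point): Centre of the level's half-round foot: 20 mm above the foot end, on the bar's centre line, 195 mm below level_grip, same axes. Standing on a flat spot at any lean in the plane of the dial, this point stays 20 mm above that spot.
- level_dial (a point): Centre of the dial, the pivot of pointer and index, 85 mm below level_grip, same axes.
- pointer (a joint): The dial's weighted pointer, a free pendulum (it swings for about 1 s after a move, then hangs straight down). Its angle in the dial in rad: 0 when the level is upright, positive when the level's top leans towards the level's +x; equals the lean.
- pointer_tip (a point): Tip of the pointer, 30 mm from the dial's centre, seen on both faces of the dial.
- index (a joint): The index, a 10 mm wide bare-metal tab clipped over the lower rim of the dial, standing 8 mm out from it, with a black triangular finger pointing inwards on each face; a stiff setting that stays put. Its angle in the dial in rad, counted like the pointer's; always on the +x side, 0.24 to 0.46 rad. The pointer is on the index when both angles agree.
- index_tip (a point): The place in front of the index tab's finger, 30 mm from the dial's centre, where the pointer's tip belongs.
- tidy: Wooden desk tidy, a fixed block 150 by 64 mm (its x, y) and 78 mm high, origin at the centre of its underside. The level stands in its slot with its x along the tidy's x to within some 0.1 rad; two short score pencils stand in it 80 mm from the slot, reaching 94 mm above the shelf.
- tidy_slot (a point): Centre of the mouth of the tidy's slot (44 mm by 22 mm, 72 mm deep), at the tidy's top, 78 mm above the shelf.
- offcut: The joist offcut (loose, about 0.36 kg), 150 mm long along its x, 95 mm along its y; origin at the centre of its underside. The half towards its -y is planed flat 38 mm high with the bored 17 mm peg hole; the other half is left rough-hewn, with uneven facets 42 to 49 mm high.
- offcut_dip (a point): Bottom of the shallow dip in the rough half, half-way along the offcut, 42 mm above the shelf: a 30 mm long (along x) and 62 mm wide hollow, 4 mm deep, that takes the level's foot. Axes as the offcut's.
- jar: Bystander: glass jar with bamboo twist lid, 80 mm across, 113 mm high; origin under its centre.
- whistle: Bystander: orange whistle, 45 mm long, 18 mm high.
- wristband: Bystander: hard silicone wristband, a ring 66 mm across and 12 mm high.
- peg: Bystander: the turned ring-toss peg with square shoulder, 143 mm long along its x, 24 mm high, lying.
Not all that is in view belongs to the job. What is shaped like the offcut but pink or red is not meant. What is shaped like the tidy but turquoise is not meant.

How it is judged (in metres and radians):
On the way, in this order (a step that is already met when the one before it is completed fails the run):
1. the dial level is drawn up out of the tidy, held by the gripper (z of level_foot in the frame of tidy_slot above 0.03 m and contact force between level and the fingers above 1 N and contact force between level and tidy below 0.05 N), for 0.2 s.
2. it stands upright with its foot in the dip of the offcut (contact force between level and offcut above 0.3 N and horizontal distance between level_foot and offcut_dip below 0.02 m and angle between level_foot's own z axis and vertical below 0.15 rad), for 0.2 s.
At the end, for the whole second after the job is handed in: Ends with the level held in the gripper and clear of the tidy, foot bearing on the offcut (over 0.3 N) within 20 mm of the dip's middle, dial axis within 0.2 rad of the offcut's y, pointer tip still and within 2.1 mm (4 degrees) of the index; offcut flat, moved under 30 mm (distance between pointer_tip and index_tip below 0.0021 m and velocity of joint pointer between -0.2 and 0.2 rad/s and horizontal distance between level_foot and offcut_dip below 0.02 m and z of level_foot in the frame of offcut_dip below 0.026 m and contact force between level and offcut above 0.3 N and contact force between level and the fingers above 1 N and contact force between level and tidy below 0.05 N and angle between the y axis of level_foot and the y axis of offcut, either way round below 0.2 rad and linear speed of level below 0.01 m/s and angular speed of level below 0.1 rad/s and angle between offcut's own z axis and vertical below 0.06 rad and distance of offcut from where it was at the start of the episode below 0.03 m); the arm keeps its last pose, push and grip.
It fails at once if the offcut is shoved or tipped (distance of offcut from where it was at the start of the episode above 0.04 m or angle between offcut's own z axis and vertical above 0.15 rad).
It fails at once if a bystander is disturbed (distance of any of jar, whistle, wristband, peg from where it was at the start of the episode above 0.02 m or angle between jar's own z axis and vertical above 0.2 rad).
It also fails if it takes over 51 s, if anything falls off the work surface, if the arm or the gripper's body presses on something with over 40 N, if the wrist force passes 120 N, or if a joint passes its speed limit or range.

## Working session

There is one attempt and no reset: what is moved stays moved. The work goes in short steps, Python scripts to look and compute and a shell command to move; the robot and the scene stay as the last step left them, time stands still between calls to the robot, and variables do not carry over. Pictures are saved under pics/ and viewed, at most 10 in all, crops included, and the job is handed in when it is done.

```bash
mkdir -p pics; ls
python3 - <<'E'
from bench import *
import cv2,numpy as np
s=read_state();print(s)
for n in("scene","top"):
    im,d=get_image(n);cv2.imwrite(f"pics/{n}0.png",im);np.save(f"pics/{n}0.npy",d)
    m=camera_model(n);print(n,m)
print(camera_model("wrist"))
a=cv2.imread("pics/scene0.png");b=cv2.imread("pics/top0.png")
E
```

```text
pics
{'clock': 0.0, 'joints': array([-9.63382071e-01,  3.85561402e-01,  6.61288272e-03, -4.86744212e-04,
       -1.19401579e+00, -2.58594334e-01]), 'joint_vel': array([-0.00089651,  0.00057791,  0.00080298, -0.00099334, -0.00017626,
       -0.000568  ]), 'joint_efforts': array([ 2.06641676e-04, -3.92291236e+01,  1.88401383e+01,  4.18634757e+00,
       -4.62085547e-03,  8.90531680e-06]), 'position': array([ 213.42446148, -586.79982054,  230.21542442]), 'ee_rot': array([-1.73438546e-01,  9.84844071e-01,  1.07886137e-03, -2.49514481e-04]), 'contact_force': array([0.08167726, 0.53966932, 0.1657601 ]), 'wrist_torque': array([ 0.01406248, -0.01004119, -0.00165764]), 'grasp_force': 0.0, 'gripper_width': 85.39111070092525}
scene {'K': array([[354.20081586,   0.        , 253.27500308],
       [  0.        , 354.20081586, 194.60431275],
       [  0.        ,   0.        ,   1.        ]]), 'dist': array([0.01460186, 0.        , 0.        , 0.        , 0.        ]), 'rvec': array([ 1.38225962,  1.95596211, -1.04287034]), 'tvec': array([ 171.70656174, -153.93267398, 1330.84016212])}
top {'K': arr
[... 248 characters left out ...]
[ 2.15410463, -2.15357084,  0.17726027]), 'tvec': array([ -14.57835211,  573.84377935, 1171.82913468])}
{'K': array([[294.8798925 ,   0.        , 257.27711154],
       [  0.        , 294.8798925 , 189.71551436],
       [  0.        ,   0.        ,   1.        ]]), 'dist': array([-0.05857165,  0.        ,  0.        ,  0.        ,  0.        ]), 'hand_eye': array([[-1.72217896e-04, -9.56511722e-01, -2.91693840e-01,
         7.45966243e+01],
       [ 9.99999868e-01, -3.05742554e-04,  4.12173476e-04,
         3.37083451e-01],
       [-4.83431981e-04, -2.91693731e-01,  9.56511648e-01,
        -1.43537458e+02],
       [ 0.00000000e+00,  0.00000000e+00,  0.00000000e+00,
         1.00000000e+00]])}
```

View pics/scene0.png

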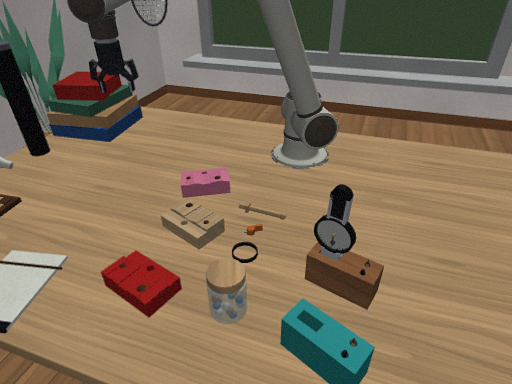

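View pics/top0.png

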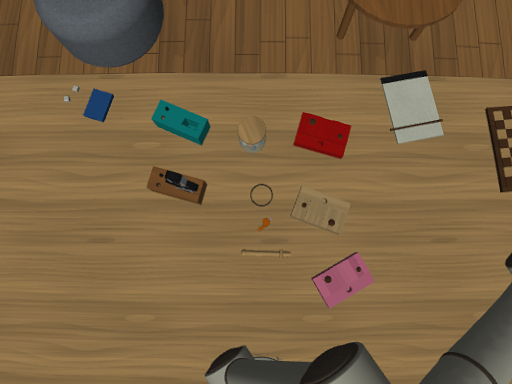

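Candidates: 
- **Offcut:** the plain wood one at top (320,210) / scene (193,223) fits. The red one at top (322,135) and the pink one at top (343,279) are decoys.
- **Tidy:** the brown one holding the level at top (178,185) / scene (343,272) fits. The turquoise one at top (181,122) is a decoy.

I'll measure both and confirm with one crop.

```bash
cat > h.py <<'E'
import cv2,numpy as np
from bench import *
from scipy.spatial.transform import Rotation as R
def ext(n,s=None):
    """camera->world R,t"""
    m=camera_model(n)
    if n!="wrist":
        A=cv2.Rodrigues(np.array(m["rvec"]))[0]; return A.T,-A.T@np.array(m["tvec"])
    T=R.from_quat(s["ee_rot"]).as_matrix(); H=m["hand_eye"]
    return T@H[:3,:3],T@H[:3,3]+s["position"]
def rays(n,uv,s=None):
    m=camera_model(n);A,t=ext(n,s)
    p=cv2.undistortPoints(np.asarray(uv,float).reshape(-1,1,2),m["K"],m["dist"]).reshape(-1,2)
    return t,np.c_[p,np.ones(len(p))]@A.T
def onplane(n,uv,z,s=None):
    t,d=rays(n,uv,s);return t+d*((z-t[2])/d[:,2])[:,None]
def cloud(n,d,s=None):
    v,u=np.mgrid[:384,:512];t,r=rays(n,np.c_[u.ravel(),v.ravel()],s)
    P=t+r*d.reshape(-1,1);P[d.ravel()==0]=np.nan;return P.reshape(384,512,3)
def project(n,P,s=None):
    A,t=ext(n,s);m=camera_model(n)
    return cv2.projectPoints((np.asarray(P,float).reshape(-1,3)-t)@A,np.zeros(3),np.zeros(3),m["K"],m["dist"])[0].reshape(-1,2)
E
python3 - <<'E'
from h import *
out=[]
for n,bx in(("top",dict(off=(285,180,360,240),tidy=(140,160,215,210))),("scene",dict(off=(155,195,230,250),tidy=(295,180,390,305)))):
    d=np.load(f"pics/{n}0.npy");im=cv2.imread(f"pics/{n}0.png");P=cloud(n,d)
    for k,(a,b,c,e) in bx.items():
        Q=P[b:e,a:c].reshape(-1,3)
        lo,hi=(30,56) if k=="off" else (70,86)
        q=Q[(Q[:,2]>lo)&(Q[:,2]<hi)]
        print(n,k,len(q),cv2.minAreaRect(q[:,:2].astype(np.float32)),np.percentile(q[:,2],[5,50,95]))
        if k=="tidy":
            q=Q[Q[:,2]>100];print(" level",len(q),q.mean(0),np.percentile(q,[2,98],axis=0),cv2.minAreaRect(q[:,:2].astype(np.float32)))
        out.append(cv2.resize(im[b:e,a:c],(400,300),interpolation=cv2.INTER_CUBIC))
cv2.imwrite("pics/c.png",np.vstack([np.hstack(out[:2]),np.hstack(out[2:])]))
print(project("top",[[0,0,0],[500,0,0],[500,-300,0]]))
E
```

```text
top off 1710 ((515.4600830078125, -171.77728271484375), (152.0536346435547, 96.43821716308594), 69.74301147460938) [35.7165838  43.78849379 50.38238681]
top tidy 816 ((583.9732666015625, 241.95899963378906), (151.15818786621094, 64.57550048828125), 74.67371368408203) [73.50146892 77.85275914 82.1764246 ]
 level 351 [571.30145073 204.29794171 198.98519111] [[558.50350356 170.45766051 103.6290994 ]
 [583.63372809 247.29839862 256.09770793]] ((575.0689697265625, 209.43161010742188), (83.9499282836914, 18.74688148498535), 75.88972473144531)
scene off 1431 ((517.7686767578125, -171.34536743164062), (153.2888641357422, 97.04963684082031), 69.16972351074219) [33.53984565 41.84872075 48.10327278]
scene tidy 1483 ((647.283447265625, 234.92694091796875), (157.0873260498047, 185.0024871826172), 84.81121826171875) [72.44611279 77.38009956 79.66154127]
 level 1842 [581.92623741 212.56920087 172.02795308] [[568.76566724 172.43209172 102.84868453]
 [594.24873378 248.98202127 254.06859923]] ((577.5396728515625, 210.7213897705078), (88.26528930664062, 21.013769149780273), 75.58091735839844)
[[260.66045701 391.60792398]
 [260.66919558 216.03189791]
 [361.66898688 215.94426602]]
```

View pics/c.png

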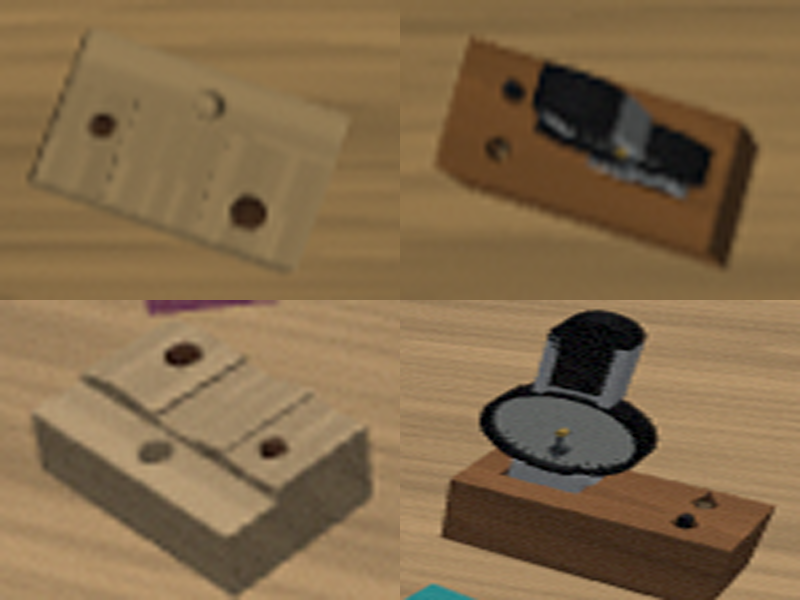

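The crop confirms both. The wood offcut's planed half with the peg hole (crop top left) faces world +x, so its rough half and dip face the robot. The brown tidy holds the level. Next I'll look at the dial face from the robot's side.

```bash
cat >> h.py <<'E'
def rel(pos,M):
    """print shift (m) and rotvec in tool axes from the present pose to pos (mm), rotation matrix M"""
    s=read_state();T=R.from_quat(s["ee_rot"])
    print("REL",np.round(T.inv().apply(np.asarray(pos)-s["position"])/1000,4),np.round((T.inv()*R.from_matrix(M)).as_rotvec(),4))
def frame(x,z):
    z=np.array(z,float);z/=np.linalg.norm(z);x=np.array(x,float);x-=z*(x@z);x/=np.linalg.norm(x);return np.c_[x,np.cross(z,x),z]
E
python3 - <<'E'
from h import *
a=np.radians(75.7);n=np.array([np.sin(a),-np.cos(a),0]);up=np.array([0,0,1.]);th=np.radians(40)
M=frame(-n*np.cos(th)-up*np.sin(th),n*np.sin(th)-up*np.cos(th))
H=camera_model("wrist")["hand_eye"]
aim=np.array([577,210.,150]); ax=M@H[:3,2]
p=aim-260*ax-M@H[:3,3];print(p,"cam",aim-260*ax)
rel(p,M)
print(onplane("top",[[317,213.5]],42))
E
```

```text
[510.46861831 226.50018314 229.75435814] cam [365.77275968 263.73055672 291.76064412]
REL [-0.557   0.663   0.0018] [ 0.2105 -0.6776  0.5728]
[[ 503.73547717 -160.6832304    42.        ]]
```

```bash
python3 -m handwheel '[[-0.55,0.66,0,0.21,-0.678,0.573,1],[-0.55,0.66,0,0.21,-0.678,0.573,1],[-0.55,0.66,0,0.21,-0.678,0.573,1],[-0.55,0.66,0,0.21,-0.678,0.573,1],[-0.55,0.66,0,0.21,-0.678,0.573,1],[-0.55,0.66,0,0.21,-0.678,0.573,1],[-0.55,0.66,0,0.21,-0.678,0.573,1],[-0.55,0.66,0,0.21,-0.678,0.573,1],[-0.55,0.66,0,0.21,-0.678,0.573,1],[-0.55,0.66,0,0.21,-0.678,0.573,1]]'
python3 - <<'E'
from h import *
a=np.radians(75.7);n=np.array([np.sin(a),-np.cos(a),0]);up=np.array([0,0,1.]);th=np.radians(40)
M=frame(-n*np.cos(th)-up*np.sin(th),n*np.sin(th)-up*np.cos(th))
print(read_state()["position"]);rel([510.5,226.5,229.8],M)
E
```

```text
clock: 1.35
position: [371.2, -183.9, 246.5]
ee_rot: [0.114, 0.934, -0.032, 0.336]
contact_force: [-6.2, -8.0, -6.2]
gripper_width: 85.4
grasp_force: 0.0
[ 371.24566078 -183.90683785  246.4722152 ]
REL [-0.0149  0.4313  0.0436] [ 0.0217 -0.009  -0.001 ]
```

```bash
python3 -m handwheel '[[0,0.2,0.02,0.02,0,0,1],[0,0.2,0.02,0.02,0,0,1],[0,0.2,0.02,0.02,0,0,1],[0,0.2,0.02,0.02,0,0,1],[0,0.2,0.02,0.02,0,0,1],[0,0.2,0.02,0.02,0,0,1]]'
python3 - <<'E'
from h import *
a=np.radians(75.7);n=np.array([np.sin(a),-np.cos(a),0]);up=np.array([0,0,1.]);th=np.radians(40)
M=frame(-n*np.cos(th)-up*np.sin(th),n*np.sin(th)-up*np.cos(th))
rel([510.5,226.5,229.8],M)
E
```

```text
clock: 2.1
position: [427.7, -15.7, 261.2]
ee_rot: [0.105, 0.943, -0.033, 0.315]
contact_force: [-0.2, -0.3, 0.5]
gripper_width: 85.6
grasp_force: 0.0
REL [-0.0027  0.2544  0.0424] [ 0.0203 -0.0537  0.0201]
```

```bash
python3 -m handwheel '[[-0.003,0.25,0.042,0.02,-0.05,0.02,1],[-0.003,0.25,0.042,0.02,-0.05,0.02,1],[-0.003,0.25,0.042,0.02,-0.05,0.02,1],[-0.003,0.25,0.042,0.02,-0.05,0.02,1],[-0.003,0.25,0.042,0.02,-0.05,0.02,1],[-0.003,0.25,0.042,0.02,-0.05,0.02,1],[-0.003,0.25,0.042,0.02,-0.05,0.02,1],[-0.003,0.25,0.042,0.02,-0.05,0.02,1]]'
python3 - <<'E'
from h import *
import pickle
s=read_state();im,d=get_image("wrist");pickle.dump((s,im,d),open("w1.pkl","wb"))
P=cloud("wrist",d,s)
print(project("wrist",[[577,210,136],[577,210,256]],s))
cv2.imwrite("pics/w1.png",cv2.rotate(cv2.resize(im[60:340,110:410],(800,747))[:600],cv2.ROTATE_180))
E
```

```text
clock: 3.1
position: [423.6, 2.1, 266.4]
ee_rot: [0.088, 0.943, -0.024, 0.319]
contact_force: [-0.1, -0.3, 0.9]
gripper_width: 85.5
grasp_force: 0.0
[[458.55274242 178.09666949]
 [508.16703111 280.576913  ]]
```

View pics/w1.png

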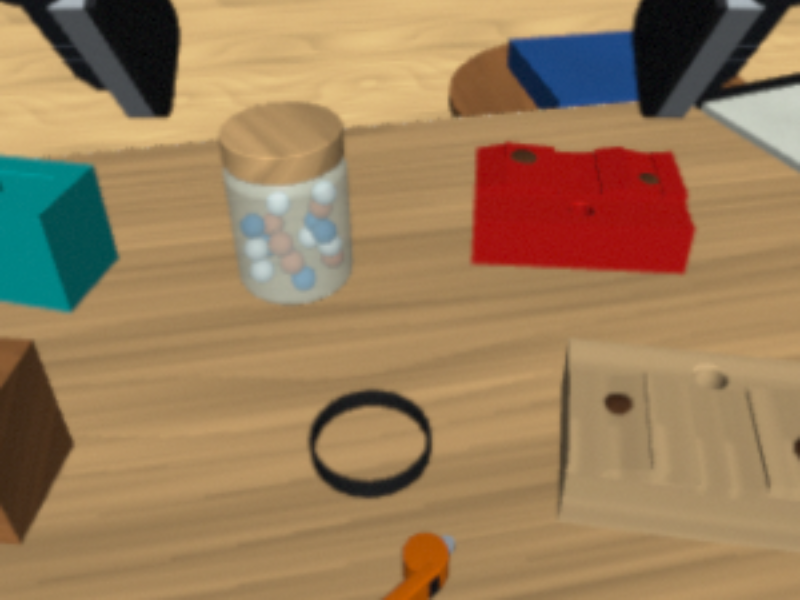

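The image (rotated 180°) shows the jar, red decoy, wristband and whistle, with the real offcut at right. The arm stopped short of the goal, so I'll check the joints.

Run:
```python
from h import *
s=read_state();print(np.round(s["joints"],3),s["ee_rot"],s["position"])
```

```text
[ 0.481 -0.293 -1.068  1.012 -0.449 -3.096] [ 0.08844489  0.94317151 -0.02438439  0.31939067] [423.62223491   2.08759337 266.41475706]
```

```bash
cat > look.py <<'E'
from h import *
a=np.radians(75.7);n=np.array([np.sin(a),-np.cos(a),0]);u=np.array([np.cos(a),np.sin(a),0]);up=np.array([0,0,1.]);th=np.radians(48)
M=frame(-u,n*np.sin(th)-up*np.cos(th))
H=camera_model("wrist")["hand_eye"]
aim=np.array([577,210.,140]); ax=M@H[:3,2]
p=aim-260*ax-M@H[:3,3];print(p,"cam",aim-260*ax)
rel(p,M);print(read_state()["joints"].round(2))
E
python3 look.py
```

```text
[501.06564094 227.54244172 210.33449393] cam [379.27160197 182.24805517 306.53321042]
REL [0.0077 0.2352 0.0678] [ 0.1863 -0.1041 -1.5239]
[ 0.48 -0.29 -1.07  1.01 -0.45 -3.1 ]
```

```bash
python3 -m handwheel '[[0,0.05,0.0,0.093,-0.052,-0.76,1],[0,0.05,0.0,0.093,-0.052,-0.76,1],[0,0.1,0.0,0.093,-0.052,-0.76,1],[0,0.1,0.0,0.093,-0.052,-0.76,1],[0,0.15,0.0,0.186,-0.104,-1.524,1],[0,0.15,0,0.186,-0.104,-1.524,1],[0,0.15,0,0.186,-0.104,-1.524,1],[0,0.15,0,0.186,-0.104,-1.524,1],[0,0.15,0,0.186,-0.104,-1.524,1],[0,0.15,0,0.186,-0.104,-1.524,1]]'
python3 look.py
```

```text
clock: 4.4
position: [451.1, 149.4, 268.1]
ee_rot: [-0.56, 0.722, -0.321, 0.25]
contact_force: [-0.5, -0.3, 0.3]
gripper_width: 86.1
grasp_force: 0.0
[500.63198552 227.81902533 209.86604178] cam [378.98879417 182.39954429 306.22207197]
REL [-0.0882  0.0244  0.0602] [ 0.0004 -0.0002 -0.0027]
[ 0.76 -0.11 -1.07  1.48 -0.68 -2.27]
```

```bash
python3 -m handwheel '[[-0.088,0.024,0.06,0,0,0,1],[-0.088,0.024,0.06,0,0,0,1],[-0.088,0.024,0.06,0,0,0,1],[-0.088,0.024,0.06,0,0,0,1],[-0.088,0.024,0.06,0,0,0,1],[-0.088,0.024,0.06,0,0,0,1],[-0.088,0.024,0.06,0,0,0,1]]'
python3 look.py
python3 - <<'E'
from h import *
import pickle
s=read_state();im,d=get_image("wrist");pickle.dump((s,im,d),open("w2.pkl","wb"))
print(project("wrist",[[577,210,136],[577,210,256]],s).round())
cv2.imwrite("pics/w2.png",cv2.resize(im[90:290,125:390],(795,600),interpolation=cv2.INTER_CUBIC))
E
```

```text
clock: 5.28
position: [500.1, 227.6, 210.8]
ee_rot: [-0.56, 0.721, -0.321, 0.25]
contact_force: [0.6, -0.5, -0.4]
gripper_width: 85.2
grasp_force: 0.0
[500.63072134 227.81908753 209.86517215] cam [378.98847853 182.40023667 306.22181093]
REL [-0.0003  0.0004  0.0009] [-0.0005  0.0008 -0.001 ]
[ 0.72  0.13 -0.99  1.71 -0.67 -2.52]
[[261. 189.]
 [124. 225.]]
```

View pics/w2.png

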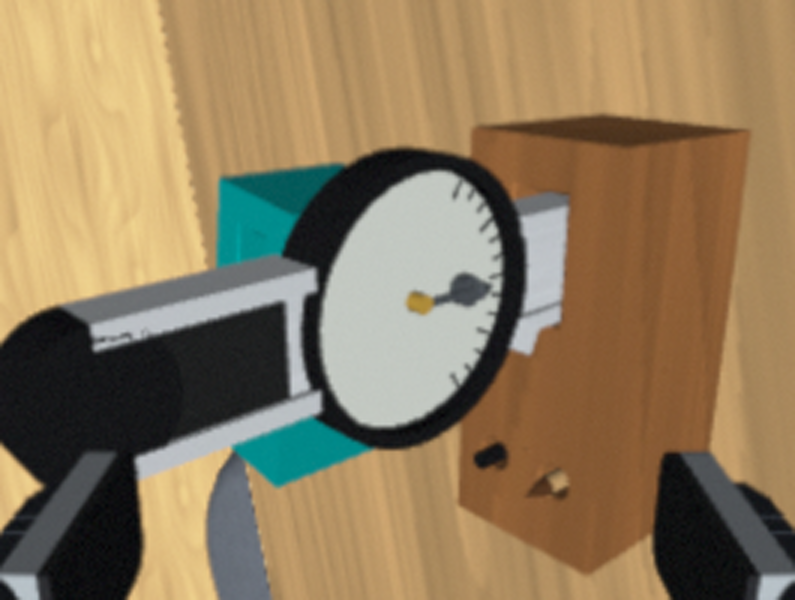

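The dial is close up here: pivot at crop (420,302), pointer tip at (490,290), and a light metal tab at the rim near (525,335). I'll rectify the dial plane to read the angles.

```bash
cat > dial.py <<'E'
from h import *
import pickle
s,im,d=pickle.load(open("w2.pkl","rb"))
P=cloud("wrist",d,s)
# white face mask
g=im.astype(int);w=(g.min(2)>170)&((g.max(2)-g.min(2))<40)
cc=cv2.connectedComponentsWithStats(w.astype(np.uint8))
l=cc[1][int(90+250/3),int(125+380/3)];m=cc[1]==l
print("face px",m.sum())
Q=P[m];Q=Q[~np.isnan(Q[:,0])]
c=Q.mean(0);
for _ in range(3):
    c=Q.mean(0);nv=np.linalg.svd(Q-c,full_matrices=False)[2][2];e=(Q-c)@nv;Q=Q[abs(e)<3]
if nv[0]>0:nv=-nv   # towards robot
zl=np.array([0,0,1.]);zl-=nv*(zl@nv);zl/=np.linalg.norm(zl)
print("normal",nv.round(3),"az",np.degrees(np.arctan2(nv[1],nv[0])),"rms",e.std())
# rim ellipse of face: hull of mask cast on the plane
cs=max(cv2.findContours(m.astype(np.uint8),cv2.RETR_EXTERNAL,cv2.CHAIN_APPROX_NONE)[0],key=len).reshape(-1,2)
t,r=rays("wrist",cs,s);X=t+r*(((c-t)@nv)/(r@nv))[:,None]
h=np.cross(zl,nv); # right as seen from robot
q=np.c_[(X-c)@h,(X-c)@zl].astype(np.float32)
(cx,cy),rad=cv2.minEnclosingCircle(q);C=c+cx*h+cy*zl
print("centre face",C.round(1),"rad",rad,"h",h.round(3))
S=6
v,uu=np.mgrid[:600,:600];W=C+((uu.ravel()-300)/S)[:,None]*h-((v.ravel()-300)/S)[:,None]*zl
uv=project("wrist",W,s).astype(np.float32).reshape(600,600,2)
o=cv2.remap(im,uv[...,0],uv[...,1],cv2.INTER_CUBIC);cv2.imwrite("pics/rect.png",o)
np.savez("dial.npz",C=C,h=h,nv=nv,zl=zl)
E
python3 dial.py
```

```text
face px 3407
normal [-0.964  0.266 -0.001] az 164.54778450050654 rms 0.47624454851999903
centre face [574.4 210.9 136.8] rad 38.50703811645508 h [-0.266 -0.964 -0.   ]
```

View pics/rect.png

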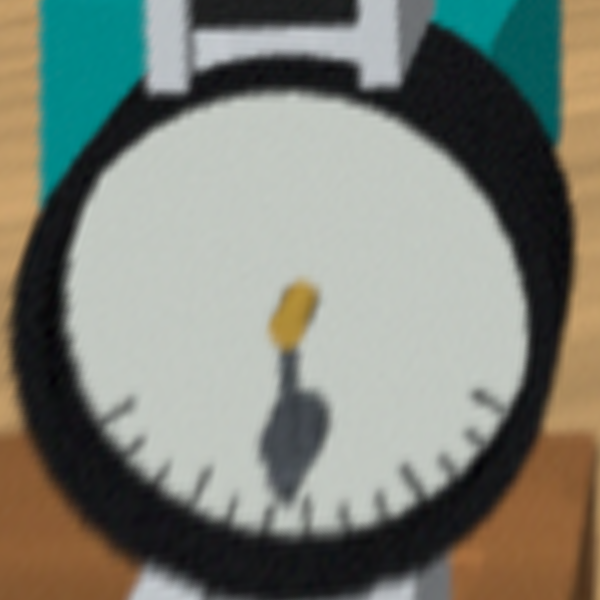

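Seen from the robot, the pointer hangs at rect (290,495). Bare metal peeks out past the rim at lower left near (160,580). I'll enlarge that rim for the tab and finger.

Run:
```python
from h import *
import pickle
s,im,d=pickle.load(open("w2.pkl","rb"));z=np.load("dial.npz");C,h,zl=z["C"],z["h"],z["zl"]
S=10
v,uu=np.mgrid[:500,:500];W=C+((uu.ravel()-330)/S)[:,None]*h-((v.ravel()+120)/S)[:,None]*zl
uv=project("wrist",W,s).astype(np.float32).reshape(500,500,2)
o=cv2.remap(im,uv[...,0],uv[...,1],cv2.INTER_CUBIC)
r=cv2.resize(im[175:225,272:302+10],(400,500),interpolation=cv2.INTER_CUBIC)[:, :300]
f=np.hstack([o,r]).astype(float);f=255*(f/255)**0.5
cv2.imwrite("pics/tab.png",f.astype(np.uint8))
```

```text
(no output)
```

View pics/tab.png

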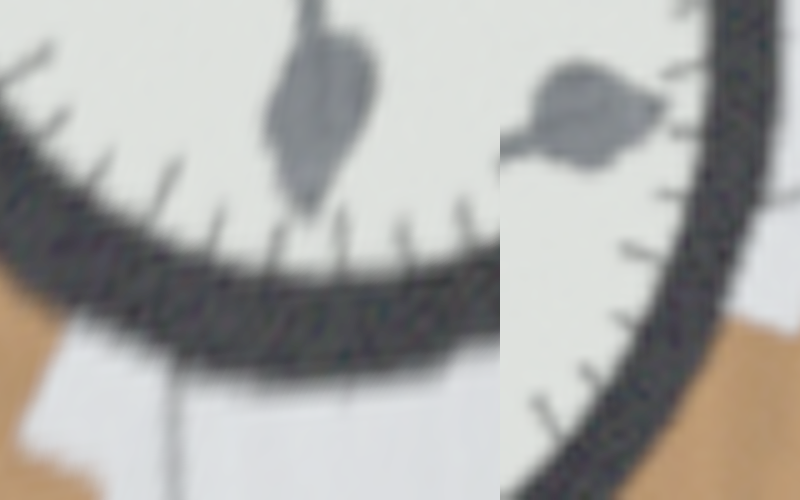

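The metal tab is at lower left (corners about (80,320), (20,440) and (100,480)). That puts the level's +x towards world +y, and the tab's edges lean about 26°. I'll check with depth which plane the tab is in.

Run:
```python
from h import *
import pickle
s,im,d=pickle.load(open("w2.pkl","rb"));z=np.load("dial.npz");C,h,zl,nv=z["C"],z["h"],z["zl"],z["nv"]
P=cloud("wrist",d,s)-C
L=np.stack([P@h,P@zl,P@nv],-1)
def at(a,b,S=10,ox=330,oy=-120):
    W=C+(a-ox)/S*h-(b-oy)/S*zl;return project("wrist",W,s)[0]
for nm,pts in dict(tab=[(70,380),(110,400),(140,380),(60,430),(90,450)],bezel=[(330,330),(200,320),(100,260),(30,200),(450,310)],bar=[(250,450),(350,450)],white=[(330,100),(200,0)]).items():
    for p in pts:
        u,v=at(*p);print(nm,p,(round(u,1),round(v,1)),L[int(round(v)),int(round(u))].round(1))
# bar above dial (crop w2 coordinates)
for p in [(200,290),(220,430),(300,330)]:
    u,v=125+p[0]/3,90+p[1]/3;print("upper",L[int(v),int(u)].round(1))
for v in range(195,210): print(v,[tuple(L[v,u].round(0).astype(int)) if not np.isnan(L[v,u,0]) else None for u in range(292,312,2)])
```

```text
tab (70, 380) (np.float64(297.9), np.float64(204.5)) [-20.  -38.6   9.5]
tab (110, 400) (np.float64(299.4), np.float64(200.3)) [-16.7 -41.    8.5]
tab (140, 380) (np.float64(298.3), np.float64(198.0)) [-13.5 -37.5   9.9]
tab (60, 430) (np.float64(301.0), np.float64(204.3)) [-21.6 -44.3   8.6]
tab (90, 450) (np.float64(302.4), np.float64(201.1)) [-18.  -43.9   9.9]
bezel (330, 330) (np.float64(296.0), np.float64(180.9)) [  2.1 -39.1   5. ]
bezel (200, 320) (np.float64(294.7), np.float64(193.6)) [-10.3 -37.1   6.3]
bezel (100, 260) (np.float64(290.2), np.float64(204.4)) [-20.5 -33.7   3.5]
bezel (30, 200) (np.float64(285.7), np.float64(212.4)) [-27.3 -28.    3.9]
bezel (450, 310) (np.float64(295.3), np.float64(169.3)) [ 14.1 -37.1   4.6]
bar (250, 450) (np.float64(303.3), np.float64(186.3)) [ -5.4 -50.8   4.5]
bar (350, 450) (np.float64(303.9), np.float64(176.9)) [  4.  -50.8   5.1]
white (330, 100) (np.float64(279.8), np.float64(185.2)) [  2.1 -17.7   4.4]
white (200, 0) (np.float64(271.8), np.float64(200.7)) [-13.5 -12.5  -0.2]
upper [18.2 71.6  2.2]
upper [-16.9  70.9   7.1]
upper [
[... 6143 characters left out ...]
p.int64(-3)), (np.int64(-32), np.int64(-58), np.int64(0)), (np.int64(-32), np.int64(-59), np.int64(1)), (np.int64(-31), np.int64(-58), np.int64(4)), (np.int64(-30), np.int64(-57), np.int64(8)), (np.int64(-29), np.int64(-58), np.int64(9))]
209 [(np.int64(-25), np.int64(-34), np.int64(6)), (np.int64(-36), np.int64(-57), np.int64(-11)), (np.int64(-35), np.int64(-57), np.int64(-8)), (np.int64(-35), np.int64(-57), np.int64(-5)), (np.int64(-34), np.int64(-58), np.int64(-3)), (np.int64(-33), np.int64(-58), np.int64(-1)), (np.int64(-32), np.int64(-57), np.int64(2)), (np.int64(-32), np.int64(-58), np.int64(5)), (np.int64(-31), np.int64(-58), np.int64(7)), (np.int64(-30), np.int64(-58), np.int64(10))]
```

Run:
```python
from h import *
import pickle
s,im,d=pickle.load(open("w2.pkl","rb"));z=np.load("dial.npz");C,h,zl,nv=z["C"],z["h"],z["zl"],z["nv"]
def rect(a,b,n,S=10,ox=330,oy=-120):
    W=C+(a-ox)/S*h-(b-oy)/S*zl;t,_=rays("wrist",[[0,0]],s);r=W-t
    X=t+r*(n+(C-t)@nv)/(r@nv)-C;return np.array([X@h,X@zl])
for n in(8.5,9.5,10.5):
    A,B,D=[rect(*p,n) for p in((80,320),(20,440),(100,480))]
    E=B-A;F=D-B;m=(B+D)/2-np.array([.3,.5])
    print(n,A.round(1),B.round(1),D.round(1),"edge",np.degrees(np.arctan2(-E[0],-E[1])).round(1),"end",np.degrees(np.arctan2(-F[1],F[0])).round(1),np.linalg.norm(F).round(1),"mid",np.degrees(np.arctan2(-m[0],-m[1])).round(1),np.linalg.norm(m).round(1))
# circle of outer bezel lower-left arc at n=5
q=np.array([rect(*p,5) for p in((330,378),(250,375),(180,358),(90,318),(440,360),(40,290))]);print(q.round(1))
A=np.c_[2*q,np.ones(len(q))];r=np.linalg.lstsq(A,(q**2).sum(1),rcond=None)[0];print("bezel centre",r[:2],np.sqrt(r[2]+r[0]**2+r[1]**2))
print("dots edges bar", rect(175,430,4.5))
```

```text
8.5 [-20.1 -33.9] [-25.8 -45.4] [-18.2 -49.2] edge 26.6 end 26.6 8.5 mid 25.0 52.7
9.5 [-19.5 -32.8] [-25.2 -44.1] [-17.6 -47.9] edge 26.6 end 26.6 8.5 mid 25.0 51.3
10.5 [-18.9 -31.6] [-24.6 -42.9] [-17.  -46.6] edge 26.6 end 26.6 8.4 mid 25.0 49.9
[[  2.2 -43.7]
 [ -5.6 -43.4]
 [-12.4 -41.8]
 [-21.1 -37.9]
 [ 12.9 -42. ]
 [-26.  -35.2]]
bezel centre [0.55867978 0.87581351] 44.616547886497344
dots edges bar [-13.12691862 -49.40027852]
```

```bash
cat > g.py <<'E'
from h import *
import sys
a=np.radians(75.0);u=np.array([np.cos(a),np.sin(a),0])
M=frame(-u,[0,0,-1])
rel([float(v) for v in sys.argv[1:4]],M);print(read_state()["joints"].round(2))
E
python3 g.py 505 228 315
python3 - <<'E'
from h import *
import pickle
s,im,d=pickle.load(open("w2.pkl","rb"));z=np.load("dial.npz");C,h,zl,nv=z["C"],z["h"],z["zl"],z["nv"]
S=8;v,uu=np.mgrid[:400,:600];W=C+4.5*nv+((uu.ravel()-300)/S)[:,None]*h+(42+(v.ravel())/S)[:,None]*zl
uv=project("wrist",W,s).astype(np.float32).reshape(400,600,2)
o=cv2.remap(im,uv[...,0],uv[...,1],cv2.INTER_LINEAR).astype(int)
for y in range(10,320,20):
    g=o[y].min(1); w=np.where(g>120)[0];w=w[(w>100)&(w<500)]
    k=o[y].sum(1)<100;k=np.where(k[100:500])[0]+100
    print(round(42+y/S),( (w.min()-300)/S,(w.max()-300)/S) if len(w) else None, ((k.min()-300)/S,(k.max()-300)/S) if len(k) else None)
E
```

```text
REL [-0.0017 -0.0806 -0.0664] [-0.8381  0.0061  0.011 ]
[ 0.72  0.13 -0.99  1.71 -0.67 -2.52]
43 (np.float64(-22.75), np.float64(18.5)) (np.float64(20.875), np.float64(24.875))
46 (np.float64(-22.75), np.float64(18.375)) (np.float64(22.0), np.float64(24.875))
48 (np.float64(-23.0), np.float64(18.25)) (np.float64(23.25), np.float64(24.125))
51 (np.float64(-23.0), np.float64(18.375)) (np.float64(-14.125), np.float64(9.75))
53 (np.float64(-23.0), np.float64(18.125)) (np.float64(-14.125), np.float64(9.75))
56 (np.float64(-23.125), np.float64(18.0)) (np.float64(-14.5), np.float64(9.5))
58 (np.float64(-23.125), np.float64(18.125)) (np.float64(-14.25), np.float64(9.625))
61 (np.float64(-23.25), np.float64(17.875)) (np.float64(-14.625), np.float64(9.75))
63 (np.float64(-23.375), np.float64(17.75)) (np.float64(-14.875), np.float64(9.625))
66 (np.float64(-23.375), np.float64(17.625)) (np.float64(-15.0), np.float64(9.5))
68 (np.float64(-24.875), np.float64(17.75)) (np.float64(-15.0), np.float64(9.375))
71 (np.float64(-24.875), np.float64(17.625)) (np.float64(-15.0), np.float64(9.625))
73 (np.float64(-24.875), np.float64(24.875)) (np.float64(-14.875), np.float64(9.375))
76 (np.float64(-24.875), np.float64(24.875)) (np.float64(-15.125), np.float64(9.25))
78 (np.float64(-24.875), np.float64(24.875)) (np.float64(-15.5), np.float64(9.375))
81 (np.float64(-24.875), np.float64(24.875)) (np.float64(-15.5), np.float64(9.125))
```

```bash
python3 -m handwheel '[[-0.002,-0.03,-0.04,0,0,0,1],[-0.002,-0.06,-0.06,-0.2,0,0,1],[-0.002,-0.08,-0.066,-0.4,0.006,0.011,1],[-0.002,-0.08,-0.066,-0.84,0.006,0.011,1],[-0.002,-0.08,-0.066,-0.84,0.006,0.011,1],[-0.002,-0.08,-0.066,-0.84,0.006,0.011,1],[-0.002,-0.08,-0.066,-0.84,0.006,0.011,1],[-0.002,-0.08,-0.066,-0.84,0.006,0.011,1]]'
python3 g.py 579.5 212 300
```

```text
clock: 6.32
position: [506.9, 228.4, 313.3]
ee_rot: [-0.607, 0.794, 0.001, -0.001]
contact_force: [0.1, -0.3, 0.3]
gripper_width: 85.3
grasp_force: 0.0
REL [-0.0032 -0.0744  0.0132] [ 0.0025 -0.0002 -0.0033]
[ 0.71  0.22 -0.02 -0.   -1.33 -0.98]
```

```bash
python3 -m handwheel '[[-0.003,-0.074,0.013,0,0,-0.003,1],[-0.003,-0.074,0.013,0,0,-0.003,1],[-0.003,-0.074,0.013,0,0,-0.003,1],[-0.003,-0.074,0.013,0,0,-0.003,1]]'
python3 - <<'E'
from h import *
s=read_state();im,d=get_image("wrist");P=cloud("wrist",d,s);Q=P.reshape(-1,3)
T=R.from_quat(s["ee_rot"]).as_matrix()
for lo,hi in((225,258),(150,180)):
    q=Q[(Q[:,2]>lo)&(Q[:,2]<hi)&(abs(Q[:,0]-579)<60)&(abs(Q[:,1]-210)<70)]
    # drop fingers: closer than 25 mm to tool y=0
    t=(q-s["position"])@T;k=abs(t[:,1])<28;t=t[k]
    print(len(t),"tool xy pct",np.percentile(t,[2,50,98],axis=0).round(1),cv2.minAreaRect(t[:,:2].astype(np.float32)))
cv2.imwrite("pics/w3.png",im)
E
python3 g.py 579.5 212 203
```

```text
clock: 6.82
position: [576.3, 212.6, 301.1]
ee_rot: [-0.61, 0.792, 0.001, -0.001]
contact_force: [0.3, 0.2, 0.6]
gripper_width: 85.8
grasp_force: 0.0
1468 tool xy pct [[-15.8  -8.6  43.7]
 [  7.1  -0.4  47.5]
 [ 19.7   8.5  72.7]] ((0.4362144470214844, -0.18275070190429688), (39.21125030517578, 17.959056854248047), 0.6166146993637085)
494 tool xy pct [[ 21.1  -7.4 124.1]
 [ 32.7   0.2 132.9]
 [ 43.9   7.7 150.4]] ((32.794586181640625, 0.4097890853881836), (15.709999084472656, 24.056631088256836), 88.78022766113281)
REL [-0.0001 -0.0034  0.0984] [ 0.0014 -0.0002  0.0044]
[ 0.62  0.33  0.1  -0.   -1.34 -0.87]
```

View pics/w3.png

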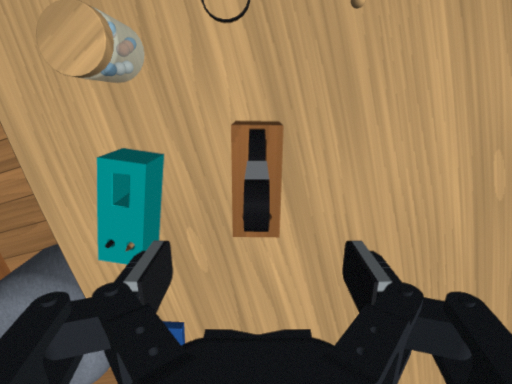

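The view from above shows the level's bar between the open fingers at (257,180), centred and in line within 1 mm. I'll descend and grip.

```bash
python3 -m handwheel '[[0,0,0.05,0,0,0,1],[0,0,0.098,0,0,0,1],[0,0,0.098,0,0,0,1],[0,0,0.098,0,0,0,1],[0,0,0.098,0,0,0,-1],[0,0,0.098,0,0,0,-1],[0,0,0.098,0,0,0,-1],[0,0,0.098,0,0,0,-1],[0,0,0.098,0,0,0,-1],[0,0,0.098,0,0,0,-1]]'
```

```text
clock: 8.12
position: [577.4, 212.3, 202.9]
ee_rot: [-0.61, 0.792, 0.001, -0.001]
contact_force: [-0.1, -0.1, 3.1]
gripper_width: 17.6
grasp_force: 59.7
```

```bash
python3 -m handwheel '[[0,0,-0.02,0,0,0,-1],[0,0,-0.06,0,0,0,-1],[0,0,-0.12,0,0,0,-1],[0,0,-0.15,0,0,0,-1],[0,0,-0.15,0,0,0,-1],[0,0,-0.15,0,0,0,-1],[0,0,-0.15,0,0,0,-1]]'
python3 - <<'E'
from h import *
import pickle
s,im,d=pickle.load(open("w1.pkl","rb"))
def raw(x,y): return [110+(799-x)/(8/3),60+(599-y)/(747/280)]
for nm,p,z in(("l1a",(645,375),46),("l1b",(652,470),46),("l2a",(748,390),46),("l2b",(768,488),46),("hole",(712,378),38),("corner near",(558,515),38)):
    W=onplane("wrist",[raw(*p)],z,s)[0]
    a=np.radians(69.5);x=np.array([np.cos(a),np.sin(a)]);y=np.array([-x[1],x[0]]);v=W[:2]-[516.5,-171.5]
    print(nm,W.round(1),"offcut xy",(v@x).round(1),(v@y).round(1))
# height profile across the offcut (top cloud) for |x|<12
d=np.load("pics/top0.npy");P=cloud("top",d).reshape(-1,3);v=P[:,:2]-[516.5,-171.5];X,Y=v@x,v@y
for y0 in range(-50,50,6):
    k=(abs(X)<10)&(abs(Y-y0)<3)&(P[:,2]>10);k2=(abs(abs(X)-40)<20)&(abs(Y-y0)<3)&(P[:,2]>10);print(y0,k.sum(),np.median(P[k,2]).round(1) if k.sum() else 0,np.median(P[k2,2]).round(1) if k2.sum() else 0)
E
```

```text
clock: 9.0
position: [576.9, 212.1, 349.8]
ee_rot: [-0.61, 0.792, 0.001, -0.003]
contact_force: [-0.1, 0.7, -2.3]
gripper_width: 17.1
grasp_force: 59.3
l1a [ 545.6 -144.1   46. ] offcut xy 35.9 -17.7
l1b [ 487.4 -121.4   46. ] offcut xy 36.7 44.8
l2a [ 524.7 -191.4   46. ] offcut xy -15.7 -14.7
l2b [ 467.1 -168.5   46. ] offcut xy -14.5 47.3
hole [ 543.6 -183.1   38. ] offcut xy -1.4 -29.4
corner near [478.2 -73.9  38. ] offcut xy 78.0 70.0
-50 0 0 31.1
-44 12 37.9 37.5
-38 17 38.4 37.7
-32 14 26.3 38.6
-26 6 25.1 37.9
-20 9 38.3 37.8
-14 14 41.7 42.9
-8 15 41.6 47.2
-2 13 42.8 47.8
4 16 41.7 47.6
10 13 41.9 47.4
16 15 42.4 46.9
22 15 42.0 48.3
28 14 42.2 47.7
34 13 42.5 47.5
40 15 43.0 47.0
46 21 40.0 45.4
```

```bash
sed -i 's/75.0/float(sys.argv[4]) if len(sys.argv)>4 else 75/' g.py; python3 g.py 501.5 -166 320 69.5
```

```text
REL [ 0.3847 -0.0241  0.0312] [ 0.0059 -0.0044  0.0991]
[ 0.61  0.32  0.2  -0.   -1.46 -0.87]
```

```bash
python3 -m handwheel '[[0.02,-0.001,0,0,0,0.01,-1],[0.06,-0.004,0,0,0,0.02,-1],[0.11,-0.007,0.005,0,0,0.03,-1],[0.16,-0.01,0.01,0,0,0.05,-1],[0.21,-0.013,0.015,0.003,-0.002,0.06,-1],[0.26,-0.016,0.02,0.003,-0.002,0.07,-1],[0.31,-0.02,0.025,0.006,-0.004,0.09,-1],[0.35,-0.022,0.031,0.006,-0.004,0.099,-1],[0.375,-0.024,0.031,0.006,-0.004,0.099,-1],[0.385,-0.024,0.031,0.006,-0.004,0.099,-1]]'
python3 -m handwheel '[[0,0,0,0,0,0,-1],[0,0,0,0,0,0,-1],[0,0,0,0,0,0,-1]]'
python3 g.py 501.5 -166 262 69.5
```

```text
clock: 10.25
position: [500.9, -167.7, 321.3]
ee_rot: [-0.569, 0.822, -0.0, 0.002]
contact_force: [0.2, -1.1, -1.8]
gripper_width: 17.4
grasp_force: 59.3
clock: 10.62
position: [502.4, -165.2, 321.7]
ee_rot: [-0.571, 0.821, -0.0, 0.002]
contact_force: [0.6, -0.6, -2.5]
gripper_width: 17.2
grasp_force: 59.3
REL [0.0013 0.0008 0.0597] [-0.0034  0.0033  0.0015]
[-0.01  0.17 -0.07 -0.   -1.33 -0.34]
```

Now I'll hover just above the dip and measure the level's lower bar and tilt with the scene and top cameras.

```bash
python3 -m handwheel '[[0.001,0.001,0.03,-0.003,0.003,0.001,-1],[0.001,0.001,0.06,-0.003,0.003,0.001,-1],[0.001,0.001,0.06,-0.003,0.003,0.001,-1],[0.001,0.001,0.06,-0.003,0.003,0.001,-1],[0.001,0.001,0.06,-0.003,0.003,0.001,-1]]'
cat > lv.py <<'E'
from h import *
import sys
s=read_state();im,d=get_image("scene");P=cloud("scene",d);T=R.from_quat(s["ee_rot"]).as_matrix()
t=(P-s["position"])@T   # tool coords: x=-level x, z=down the level
out=[]
for z0 in range(24,200,8):
    k=(abs(t[...,2]-z0)<4)&(abs(t[...,0])<60)&(abs(t[...,1])<20)&(P[...,2]>52)
    if k.sum()>5:
        q=t[k];print(z0,k.sum(),np.percentile(q[:,0],[3,97]).round(1),"mid",(np.percentile(q[:,0],[3,97]).mean()).round(1),"y",np.median(q[:,1]).round(1))
print(s["position"].round(1),s["contact_force"].round(2))
u,v=project("scene",[s["position"]-[0,0,80]])[0].astype(int)
c=im[max(0,v-60):v+60,max(0,u-60):u+60];cv2.imwrite(f"pics/{sys.argv[1]}.png",cv2.resize(c,None,fx=5,fy=5,interpolation=cv2.INTER_CUBIC))
E
python3 lv.py s1
```

```text
clock: 11.25
position: [502.1, -166.4, 263.4]
ee_rot: [-0.57, 0.822, -0.001, 0.001]
contact_force: [0.1, -0.3, -2.2]
gripper_width: 17.2
grasp_force: 59.3
24 53 [-20.9  18. ] mid -1.5 y -5.5
32 49 [-29.3  25.1] mid -2.1 y -4.5
40 66 [-36.   33.8] mid -1.1 y -1.1
48 68 [-40.2  36.8] mid -1.7 y -1.4
56 79 [-42.9  40.3] mid -1.3 y -1.1
64 83 [-43.   42.3] mid -0.3 y -1.3
72 65 [-43.4  41.9] mid -0.7 y -1.2
80 78 [-41.5  41.6] mid 0.0 y -1.2
88 66 [-38.3  37.1] mid -0.6 y -1.6
96 56 [-33.9  32. ] mid -1.0 y -1.7
104 64 [-25.   26.2] mid 0.6 y -4.9
112 37 [-24.6  22.1] mid -1.3 y -6.6
120 32 [-18.7  18.9] mid 0.1 y -5.5
128 40 [-17.8  20.8] mid 1.5 y -5.4
136 44 [-17.8  22.6] mid 2.4 y -5.6
144 36 [-17.3  21.6] mid 2.1 y -5.4
152 36 [-17.4  19.4] mid 1.0 y -5.9
160 44 [-17.3  23.5] mid 3.1 y -6.8
168 33 [-16.2  20.3] mid 2.0 y -7.6
176 39 [-17.1  21.6] mid 2.2 y -7.6
184 32 [-15.6  19.3] mid 1.9 y -8.1
192 14 [-11.4  18.6] mid 3.6 y -8.6
[ 502.1 -166.4  263.4] [ 0.1  -0.35 -2.19]
```

View pics/s1.png

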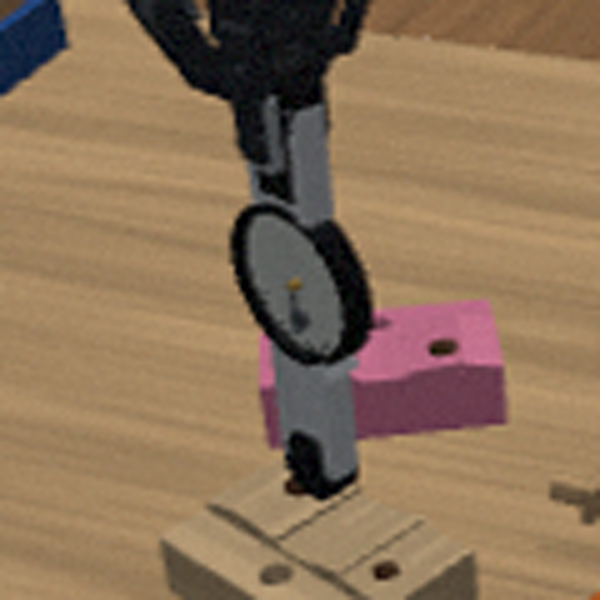

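The crop shows the level upright just above the rough half: foot at (325,485), pointer hanging down, and its grip lean about 1.6° towards level +x. I'll descend onto the dip.

```bash
python3 -m handwheel '[[-0.0025,0,0.01,0,0,0,-1],[-0.0025,0,0.018,0,0,0,-1],[-0.0025,0,0.022,0,0,0,-1],[-0.0025,0,0.022,0,0,0,-1],[-0.0025,0,0.022,0,0,0,-1]]'; python3 -m handwheel '[[0,0,0.001,0,0,0,-1],[0,0,0.002,0,0,0,-1],[0,0,0.002,0,0,0,-1]]'
```

```text
clock: 11.92
position: [502.1, -164.1, 239.7]
ee_rot: [-0.57, 0.822, -0.0, 0.0]
contact_force: [0.1, 0.5, -0.9]
gripper_width: 17.5
grasp_force: 59.4
clock: 12.3
position: [502.4, -164.3, 239.0]
ee_rot: [-0.57, 0.822, -0.001, 0.001]
contact_force: [-0.6, 1.5, 5.1]
gripper_width: 17.2
grasp_force: 60.3
```

```bash
python3 -m handwheel '[[0,0,0,0,0,0,-1],[0,0,0,0,0,0,-1],[0,0,0,0,0,0,-1],[-0.0076,0,0.0003,0,0.043,0,-1],[-0.0151,0,0.0009,0,0.086,0,-1],[-0.0226,0,0.0018,0,0.129,0,-1],[-0.0301,0,0.003,0,0.172,0,-1],[-0.0375,0,0.0046,0,0.215,0,-1],[-0.0375,0,0.0046,0,0.215,0,-1],[-0.0375,0,0.0046,0,0.215,0,-1]]'
```

```text
clock: 13.55
position: [516.3, -128.5, 234.0]
ee_rot: [-0.567, 0.817, -0.062, -0.087]
contact_force: [0.5, 3.4, 5.7]
gripper_width: 17.0
grasp_force: 60.4
```

```bash
python3 -m handwheel '[[-0.0076,0,0.0003,0,0.043,0,-1],[-0.0151,0,0.0009,0,0.086,0,-1],[-0.0226,0,0.0018,0,0.129,0,-1],[-0.0301,0,0.003,0,0.172,0,-1],[-0.0375,0,0.0046,0,0.215,0,-1],[-0.0375,0,0.0046,0,0.215,0,-1],[-0.0375,0,0.0046,0,0.215,0,-1],[-0.0375,0,0.0046,0,0.215,0,-1],[-0.0375,0,0.0046,0,0.215,0,-1],[-0.0375,0,0.0046,0,0.215,0,-1]]'
python3 -m handwheel '[[0,0,0,0,0,0,-1],[0,0,0,0,0,0,-1],[0,0,0,0,0,0,-1],[0,0,0,0,0,0,-1],[0,0,0,0,0,0,-1]]'
python3 - <<'E'
from h import *
s=read_state();print("lean",np.degrees(np.arccos(-R.from_quat(s["ee_rot"]).as_matrix()[2,2])))
E
python3 lv.py s2
```

```text
clock: 14.8
position: [528.7, -95.4, 221.3]
ee_rot: [-0.557, 0.803, -0.122, -0.174]
contact_force: [1.6, 4.2, 5.7]
gripper_width: 17.5
grasp_force: 60.6
clock: 15.42
position: [528.7, -95.4, 221.3]
ee_rot: [-0.557, 0.803, -0.122, -0.174]
contact_force: [2.1, 4.4, 5.6]
gripper_width: 17.2
grasp_force: 60.6
lean 24.506695328925115
24 47 [-21.3  19.4] mid -0.9 y -7.1
32 51 [-30.2  29.4] mid -0.4 y -4.6
40 57 [-37.3  33.9] mid -1.7 y -1.4
48 65 [-40.5  36.7] mid -1.9 y -1.3
56 68 [-42.6  40. ] mid -1.3 y -1.2
64 74 [-42.9  41.7] mid -0.6 y -1.4
72 69 [-43.   40.7] mid -1.2 y -1.2
80 65 [-40.   39.4] mid -0.3 y -1.3
88 61 [-35.2  37.2] mid 1.0 y -1.5
96 53 [-28.7  30.8] mid 1.1 y -1.9
104 67 [-22.4  23. ] mid 0.3 y -5.3
112 24 [-24.4  19.6] mid -2.4 y -7.2
120 29 [-18.   20.2] mid 1.1 y -6.0
128 25 [-18.3  17.2] mid -0.5 y -5.8
136 32 [-17.4  20.2] mid 1.4 y -5.9
144 29 [-17.5  20.9] mid 1.7 y -5.3
152 31 [-17.6  19.5] mid 0.9 y -5.5
160 36 [-17.3  21.6] mid 2.2 y -7.7
168 28 [-17.1  17.4] mid 0.1 y -8.0
176 27 [-16.8  22.3] mid 2.7 y -8.4
184 15 [-7.8 20.4] mid 6.3 y -8.1
[528.7 -95.4 221.3] [2.12 4.44 5.64]
```

View pics/s2.png

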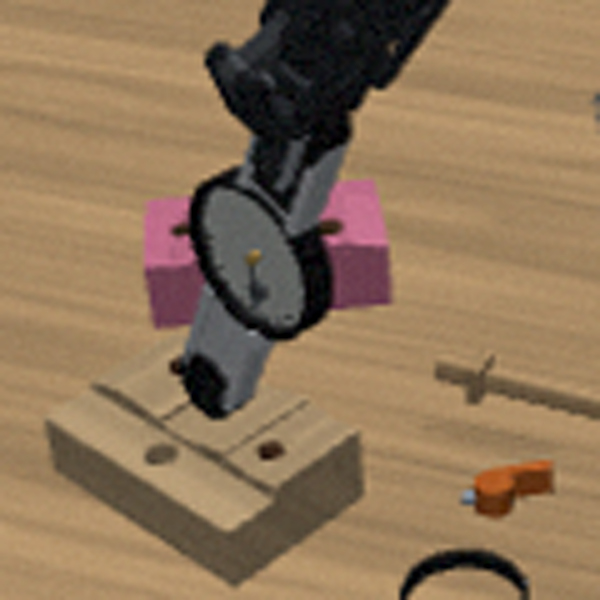

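The crop shows the level leaning with its foot in the dip at (215,395). The pointer hangs down at (258,295), the offcut is flat, and the bystanders are untouched. One last numeric check of the foot and offcut, then I'll hand in.

```bash
python3 -m handwheel '[[0,0,0,0,0,0,-1],[0,0,0,0,0,0,-1],[0,0,0,0,0,0,-1],[0,0,0,0,0,0,-1]]'
python3 - <<'E'
from h import *
s=read_state();T=R.from_quat(s["ee_rot"]).as_matrix()
print("foot",s["position"]+T@[2.5,0,176],"tool y az",np.degrees(np.arctan2(T[1,1],T[0,1])))
im,d=get_image("scene");Q=cloud("scene",d)[195:250,155:230].reshape(-1,3);q=Q[(Q[:,2]>30)&(Q[:,2]<46)]
print(cv2.minAreaRect(q[:,:2].astype(np.float32)))
E
```

```text
clock: 15.98
position: [528.7, -95.4, 221.2]
ee_rot: [-0.557, 0.803, -0.122, -0.174]
contact_force: [1.9, 3.6, 4.0]
gripper_width: 17.4
grasp_force: 60.6
foot [ 502.72922746 -166.06452835   62.12799077] tool y az 159.4750304058742
((518.83642578125, -171.54611206054688), (153.53138732910156, 96.96985626220703), 69.441650390625)
```

```bash
python3 -c "from bench import job_done;print(job_done())"
```

```text
the job is handed in; nothing more can be done
None
```

I handed the job in with the level held still, leaning about 26° on my estimate, its foot in the middle of the dip and in line with the offcut, which has not moved measurably. I did not see the pointer meet the index tab: the tab blends into the bar in that last view, so the lean relies on reading the tab's angle before gripping, good to about 1–2° against the 4° allowed.

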